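# Dispense brass adapters from a shutter hopper into a cup

### The arm

A 7-joint arm with a two-finger parallel gripper is mounted at the origin on the work surface. World frame = base frame: x ahead of the robot, y to its left, z up, the work surface at z = 0. Lengths are in m, angles in rad, forces in N, time in s.
With the tool pointing down it reaches from about 0.425 to 0.8 m from the base axis. Payload 8.3 kg.
Tool frame: the origin (TCP) lies where the fingers leave the gripper's body, on its centre line; the fingertips stand 73 mm ahead of it and the grasp point (between the pads) lies 54 mm ahead of it (manip.finger_overhang is the distance from the TCP to the fingertips, in m); z points along the fingers, x is the direction in which the jaws open and shut, and the axes are right-handed (so a half turn about z gives the same grasp; the last joint's range is limited). The gripper opens to 85 mm and grips with 20 to 120 N. Pads are 22 mm wide; open, the fingers measure 114 mm over their backs; the gripper's body (76 mm by 85 mm) begins 54 mm behind the grasp point. The pads swing forward as they close: fully open they stand 13 mm farther back than shut.
Start: joints at [-0.063, 0.383, 0.016, 1.37, -0.006, 1.388, -0.046], TCP at [0.625, 0, 0.304] pointing down, gripper open.
Joint ranges: [-2.95, 2.95], [-0.25, 2.06], [-1.52, 1.56], [0.18, 2.33], [-1.44, 4.58], [0.02, 2.06], [-3.01, 3.01]. Speed limits (rad/s): [2.39, 2.39, 3.01, 3.01, 3.14, 3.14, 3.14].

### API

Orientations are given as [roll, pitch, yaw] about the fixed x, y, z axes, in that order (R = Rz(yaw) Ry(pitch) Rx(roll)).
In Python, from rig import manip gives the robot as it stands.
- The arm moves only by the tool arm_command, never from a script. Its arguments are lists of equal length, an entry for each row: "slide": the shift along the tool's x, y, z normalised to -1 to 1, where 1 is 30 cm, a list of three; "rot": the turn, a rotation vector about the tool's x, y, z normalised to -1 to 1, where 1 is 1.5 rad, a list of three; "jaw": the closure, from 0 (fully open) to 1 (shut). A call has 1 to 5 rows; each row is the pose to reach, as a shift and turn from the pose measured when the call began, along the tool's axes at that moment; what a row does not reach only later rows make up. A row lasts 1/8 s, in which the tool goes at most 62.5 mm and 10.7 degrees, less where a joint would pass 70% of its speed; a pose out of reach is approached as far as the arm can. A call with a number of a shift or a turn outside -1 to 1 is refused whole. A call with a gripper value outside its range is refused whole. The fingers move at their own pace and stop on an object; "squeeze" is the grip in N (left out, the last holds). Time passes only in rows, so rows that repeat a pose let the fingers close. It gives the time, the measured TCP pose, the force and the opening at its end, in the units of the state.
- manip.state(): the state, without advancing time (a new reading comes with each control period).
- manip.capture(name): name is "scene" or "side" or "wrist"; returns the picture (400x640x3 uint8, red, green, blue); there is no depth.
- manip.get_calibration(name): a dict with "intrinsics" (3x3 intrinsics, pixels), "dist_coeffs" ([k1, k2, p1, p2, k3] as OpenCV has them; the pictures are not rectified), "rvec" (rotation vector, rad) and "tvec" (3), from world to camera coordinates, as OpenCV has them. Camera axes: x right, y down, z forward; pixel columns grow to the right and rows downward; lengths in m; the calibration is good to about 2 mm. A picture is of the moment at which its call begins: read the wrist's pose just before it. get_calibration takes no time and is no camera call; for the wrist camera it gives the pose at the moment of the call.
- manip.sign_off(): hands the job in, once; it reports no verdict.
The state is a dict: "t": time; "joints": joint angles; "dq": joint speeds; "tau": joint torques, N m; "eef_pos": TCP position; "tool_rot": TCP orientation; "contact_force": force on the tool from outside, world axes, zero at the start; "moment": the same for the moment, N m; "grip_width": opening from 0.0 (shut) to 1.0 (fully open).
Only numpy, scipy, OpenCV 4.12 (cv2) and the standard library are available. Lean on these libraries where they do the work, as an engineer would, in place of code of your own. Each camera call takes 0.05 s, during which the arm holds its last target. There are 200 camera calls.

### The job

Stand the blue cup upright in the orange nest under the hopper's spout, then slide the hopper's shutter open by its red grip so that all six brass adapters drop into the cup, and slide the shutter fully shut again. Leave the filled cup standing in the nest, let go of everything, and do not disturb the other things on the bench.

Things in the scene. Friction and masses are not known exactly. Their poses are not given: they have to be found in the camera images.
- hopper: Fixed gravity hopper. Origin on the bench straight under its spout; x points away from its open front, y to the side towards which the shutter opens, z up. Grey base plate 6 mm thick, x = -80 to +70, y = -65 to +65 mm. Two posts at x = +60, y = +-56. Square spout 52 mm outside, underside at z = 90
- bin_rim (a point): Centre of the clear bin's open top, 225 mm above the bench, hopper's axes. Bin 110 by 110 mm, z = 170 to 229; below it the funnel's front narrows from x = -55 (z = 172) to -26 (z = 140). It overhangs nest and red grip: take the cup's handle and the red grip with the tool leaning 25 to 50 degrees from vertical, fingertips pointing down and to hopper +x, gripper's body towards -x
- nest (a point): Where the cup's underside centre belongs: on the base plate (6 mm above the bench) straight under the spout, axes as the hopper's. Orange rails 10 mm high, 92 mm apart, on the +y and -y sides (x = -36 to +44) and a stop of the same height at x = +46; open to -x, whence the cup comes in; 84 mm free height between base plate and spout
- shutter_grip (a point): Centre of the shutter's red upright grip, 36 (x) by 14 (y) by 42 mm high, axes as the hopper's; with the shutter shut it lies at (-76, +75, +131) mm in the hopper's frame. Pinch it across its 14 mm. A steel arm of the same 14 mm width and 5 mm thick runs under it, its top 22 mm below this point
- shutter (a joint): Shutter travel in m: 0 fully shut (start, against its stop), 0.055 fully open (stop). Opening moves the red grip along the hopper's +y; it stays where it is left; friction about 2 N. The spout's whole 44 mm square hole is free from about 0.048 on
- cup_center (a point): Blue open cup, point on its axis half-way up (30 mm above its underside). Cup 60 mm high, outer diameter 72 mm at the foot and 80 mm at the rim, wall 3.5 mm, floor 5 mm, about 0.12 kg. Its flat handle sticks out along the cup's -x; cup z is up. It starts upright on the bench
- cup_handle (a point): Grasp point on the cup's handle: 70 mm from the cup's axis along the cup's -x, 34 mm above its underside. Handle is a plate 12 mm thick (along cup y), reaching from the wall to 90 mm from the axis, from 6 to 56 mm above the underside
- adapter0_mid (a point): Centre of one of six loose brass adapters with a steel band, cylinders 14 mm diameter, 18 mm long, 20 g; they start in the hopper's throat on the shutter, 109 to 145 mm above the bench
- adapter1_mid (a point): Centre of one of six loose brass adapters with a steel band, cylinders 14 mm diameter, 18 mm long, 20 g; they start in the hopper's throat on the shutter, 109 to 145 mm above the bench
- adapter2_mid (a point): Centre of one of six loose brass adapters with a steel band, cylinders 14 mm diameter, 18 mm long, 20 g; they start in the hopper's throat on the shutter, 109 to 145 mm above the bench
- adapter3_mid (a point): Centre of one of six loose brass adapters with a steel band, cylinders 14 mm diameter, 18 mm long, 20 g; they start in the hopper's throat on the shutter, 109 to 145 mm above the bench
- adapter4_mid (a point): Centre of one of six loose brass adapters with a steel band, cylinders 14 mm diameter, 18 mm long, 20 g; they start in the hopper's throat on the shutter, 109 to 145 mm above the bench
- adapter5_mid (a point): Centre of one of six loose brass adapters with a steel band, cylinders 14 mm diameter, 18 mm long, 20 g; they start in the hopper's throat on the shutter, 109 to 145 mm above the bench
- attenuator: Bystander: aluminium block 70 by 50 by 34 mm with a brass connector at each x end (98 mm over all); origin under its centre
- mouse: Bystander: black mouse about 68 by 62 by 35 mm; origin at its underside
- sensor: Bystander: grey power sensor 90 by 46 by 36 mm with a 30 mm connector on its -x end; origin under its body's centre
- cup: The same cup, origin at the centre of its underside; axes as for its centre point
There are look-alikes about, which are no part of the job. What is shaped like the cup but pink or white is not meant.

How it is judged:
On the way, in this order (a step that is already met when the one before it is completed fails the run):
1. the cup stands upright in the nest under the spout while the shutter is still shut (horizontal distance between cup_center and nest below 0.02 m and z of cup_center in the frame of nest below 0.034 m and angle between cup_center's own z axis and vertical below 0.1 rad and value of joint shutter below 0.008 m), for 0.2 s.
2. all six adapters are in the cup (horizontal distance between each of adapter0_mid, adapter1_mid, adapter2_mid, adapter3_mid, adapter4_mid, adapter5_mid and cup_center below 0.036 m and z of adapter0_mid in the frame of cup_center between -0.03 and 0.03 m and z of adapter1_mid in the frame of cup_center between -0.03 and 0.03 m and z of adapter2_mid in the frame of cup_center between -0.03 and 0.03 m and z of adapter3_mid in the frame of cup_center between -0.03 and 0.03 m and z of adapter4_mid in the frame of cup_center between -0.03 and 0.03 m and z of adapter5_mid in the frame of cup_center between -0.03 and 0.03 m), for 0.1 s.
At the end, for the whole second after the job is handed in: All six adapters lie inside the cup (centres within 36 mm of its axis, between floor and rim); the cup stands upright (within 0.1 rad) and at rest on the nest's base plate, its axis within 20 mm of the spout's; the shutter is shut to within 6 mm (all of step 2 and horizontal distance between cup_center and nest below 0.02 m and z of cup_center in the frame of nest below 0.034 m and angle between cup_center's own z axis and vertical below 0.1 rad and value of joint shutter below 0.006 m and linear speed of cup below 0.02 m/s); the robot touches nothing.
It fails at once if the attenuator is disturbed (moved more than 30 mm) (distance of attenuator from where it was at the start of the episode above 0.03 m).
It fails at once if the mouse is disturbed (moved more than 30 mm) (distance of mouse from where it was at the start of the episode above 0.03 m).
It fails at once if the sensor is disturbed (moved more than 30 mm) (distance of sensor from where it was at the start of the episode above 0.03 m).
It also fails if it takes over 51 s, if anything falls off the work surface, if the arm or the gripper's body presses on something with over 40 N, if the wrist force passes 120 N, or if a joint passes its speed limit or range.

## Working session

There is one attempt and no reset: what is moved stays moved. The work goes in short steps, Python scripts to look and compute and a tool call to move; the robot and the scene stay as the last step left them, time stands still between calls to the robot, and variables do not carry over. Pictures are saved under pics/ and viewed, about 8 in all and at most 12, crops included, and the job is handed in when it is done.

Besides the shell and the picture viewer there is one more tool, called after "Call:" by a JSON object that holds its "op" and its "data", one argument or row to a line. arm_command: Moves the arm, as the interface text tells. Scaled input: -1 to 1 covers 30 cm each way for a shift and 1.5 rad each way for a turn. Its arguments: {"type":"object","properties":{"slide":{"type":"array"},"rot":{"type":"array"},"jaw":{"type":"array"},"squeeze":{"type":"number"}},"required":["slide","rot","jaw"]}

```bash
ls; mkdir -p pics
python3 - <<'E'
from rig import manip
import cv2, numpy as np
print(manip.state())
for n in ("scene","side"):
    im=manip.capture(n); cv2.imwrite(f"pics/{n}0.png",im[:,:,::-1])
    c=manip.get_calibration(n); print(n,c)
E
```

```text
pics
{'t': 0.0, 'joints': array([-0.06287217,  0.3842513 ,  0.01638001,  1.37116379, -0.00631401,
        1.38821194, -0.04648863]), 'dq': array([-2.49429337e-04,  5.18581232e-05, -1.87285907e-03, -8.47777760e-05,
       -8.12825120e-04,  3.26552447e-04, -5.90579648e-04]), 'tau': array([-4.50568632e-04, -6.27588844e+01,  8.43669288e-01, -3.71825659e+01,
        1.65239023e-02,  1.39937960e-02, -1.08329079e-04]), 'eef_pos': array([6.24632551e-01, 2.12197969e-05, 3.02866227e-01]), 'tool_rot': array([3.14156708e+00, 1.98517988e-03, 3.90457859e-05]), 'contact_force': array([-0.44399756,  0.04097129, -0.03371819]), 'moment': array([0.02462373, 0.00860322, 0.00331159]), 'grip_width': 0.9972071242862632}
scene {'intrinsics': array([[390.68095545,   0.        , 321.03943181],
       [  0.        , 390.68095545, 196.10301743],
       [  0.        ,   0.        ,   1.        ]]), 'dist_coeffs': array([-0.01501309,  0.        ,  0.        ,  0.        ,  0.        ]), 'rvec': array([ 2.20101908,  1.43257366, -0.44490721]), 'tvec': array([-0.26021611, -0.29347932,  1.30799794])}
side {'intrinsics': array([[424.80132736,   0.        , 325.33137928],
       [  0.        , 424.80132736, 200.08227944],
       [  0.        ,   0.        ,   1.        ]]), 'dist_coeffs': array([-0.0808002,  0.       ,  0.       ,  0.       ,  0.       ]), 'rvec': array([ 0.54656024, -2.64934924,  1.25813859]), 'tvec': array([0.52496991, 0.21622237, 1.09086765])}
```

View pics/scene0.png

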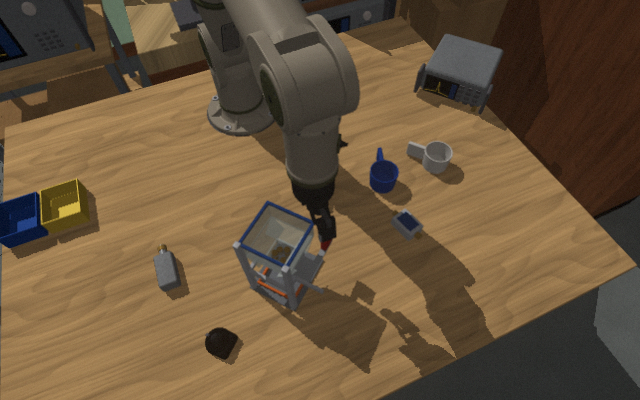

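View pics/side0.png

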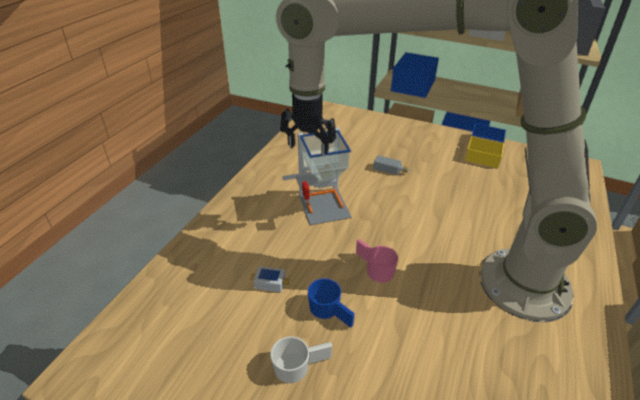

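Scene picture: blue cup at (384,176) with its handle going up to (380,153); white cup at (436,157); hopper at about (275,255), red grip at (326,243); mouse (221,343), sensor (167,268), attenuator (407,223). Side picture: blue cup (324,298) with handle to (345,318); pink cup (381,263); white cup (291,358); hopper nest (323,200), red grip (306,190). The blue cup with the handle fits the description. I'll confirm it in an enlarged crop and measure.

```bash
cat > h.py <<'E'
import cv2, numpy as np
from rig import manip
def cal(n):
    c=manip.get_calibration(n); R,_=cv2.Rodrigues(np.array(c["rvec"],float)); t=np.array(c["tvec"],float)
    return np.array(c["intrinsics"]),np.array(c["dist_coeffs"]),R,t
def ray(c,uv):
    K,D,R,t=c; p=cv2.undistortPoints(np.array([[uv]],float),K,D)[0,0]
    d=R.T@np.array([p[0],p[1],1.]); return -R.T@t,d/np.linalg.norm(d)
def plane(c,uv,z):
    o,d=ray(c,uv); return o+d*(z-o[2])/d[2]
def tri(c1,u1,c2,u2):
    o1,d1=ray(c1,u1);o2,d2=ray(c2,u2)
    s=np.linalg.lstsq(np.c_[d1,-d2],o2-o1,rcond=None)[0]
    a=o1+d1*s[0];b=o2+d2*s[1]; return (a+b)/2,np.linalg.norm(a-b)
def proj(c,P):
    K,D,R,t=c; return cv2.projectPoints(np.atleast_2d(np.array(P,float)),cv2.Rodrigues(R)[0],t,K,D)[0][:,0]
def blobs(im,kind,amin=15):
    h=cv2.cvtColor(im,cv2.COLOR_RGB2HSV); H,S,V=[h[...,i].astype(int) for i in range(3)]
    m={"blue":(H>105)&(H<130)&(S>130)&(V>40),"red":((H<5)|(H>174))&(S>170)&(V>60),"orange":(H>5)&(H<13)&(S>185)&(V>100)}[kind].astype(np.uint8)
    n,l,s,c=cv2.connectedComponentsWithStats(m)
    return [(s[i,:4].tolist(),int(s[i,4]),c[i].round(1).tolist(),l==i) for i in range(1,n) if s[i,4]>=amin]
E
python3 - <<'E'
from h import *
ims={n:cv2.imread(f"pics/{n}0.png")[:,:,::-1].copy() for n in("scene","side")}
for n,im in ims.items():
    for k in("blue","red","orange"):
        for b in blobs(im,k): print(n,k,b[:3])
r=lambda im,x,y,w,h:cv2.resize(im[y:y+h,x:x+w],(400,300),interpolation=cv2.INTER_CUBIC)
s,d=ims["scene"],ims["side"]
out=np.vstack([np.hstack([r(s,350,140,80,60),r(d,290,275,80,60)]),np.hstack([r(s,220,190,160,120),r(d,260,120,140,105)])])
cv2.imwrite("pics/crop1.png",out[:,:,::-1])
E
```

```text
scene blue ([342, 19, 6, 13], 59, [344.3, 24.7])
scene blue ([0, 25, 21, 31], 229, [7.5, 42.4])
scene blue ([370, 148, 28, 45], 635, [382.4, 174.0])
scene blue ([0, 192, 48, 56], 1861, [20.5, 220.4])
scene blue ([239, 201, 74, 65], 312, [282.3, 226.5])
scene blue ([241, 244, 43, 22], 116, [261.6, 254.8])
scene red ([321, 241, 9, 9], 43, [324.6, 245.0])
scene orange ([258, 280, 27, 16], 62, [270.4, 287.8])
side blue ([391, 53, 47, 44], 1530, [413.9, 74.4])
side blue ([443, 113, 62, 29], 812, [474.2, 126.1])
side blue ([301, 136, 12, 21], 30, [305.4, 145.6])
side blue ([326, 142, 24, 12], 37, [339.9, 150.4])
side blue ([260, 270, 19, 10], 123, [269.9, 274.6])
side blue ([308, 279, 46, 47], 1279, [327.8, 300.8])
side red ([303, 182, 6, 17], 80, [305.5, 189.9])
side orange ([330, 190, 12, 15], 27, [335.5, 195.2])
```

View pics/crop1.png

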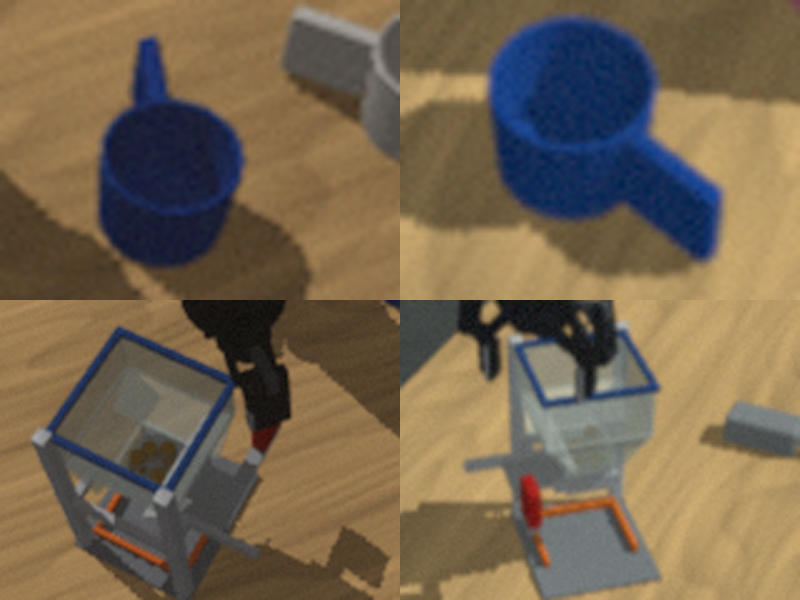

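Crop: top row is the blue cup in both views, rim centres scene (384.4,171.2) and side (324.7,291.4), handle's top end scene (380,148) and side (354,313). It is plainly the blue one; the white cup is separate. Bottom row is the hopper with its blue rim, orange rails, red grip and the base plate open towards the side camera.

Run:
```python
from h import *
np.set_printoptions(precision=4,suppress=True)
S,D=cal("scene"),cal("side")
print("cams",ray(S,(320,200))[0],ray(D,(320,200))[0])
print("rim",plane(S,(384.4,171.2),.06),plane(D,(324.7,291.4),.06),tri(S,(384.4,171.2),D,(324.7,291.4)))
print("htip",plane(S,(380,148.2),.056),plane(D,(353.5,314),.056))
print("bin scene",*[plane(S,p,.229) for p in((267.6,201.2),(314,222.8),(286,266),(238.4,244.8))])
print("bin side",*[plane(D,p,.229) for p in((300.3,134),(337.7,129.8),(351,150.8),(309.4,156.8))])
print("base side",*[plane(D,p,.006) for p in((311.8,224),(351,217))])
print("red",plane(D,(305.5,189.9),.131))
print("pink",plane(D,(383,256),.06),"hndl",plane(D,(360,246),.056),"att",plane(S,(407,223),.034),plane(D,(270,277),.034))
print("sensor",plane(S,(167,265),.036),"mouse",plane(S,(221,338),.03),"white",plane(S,(440,152),.06))
```

```text
cams [ 0.9925 -0.1373  0.9277] [0.2188 0.8597 0.8517]
rim [0.461  0.2746 0.06  ] [0.4555 0.2768 0.06  ] (array([0.4576, 0.2754, 0.0567]), np.float64(0.003071589127300903))
htip [0.38   0.3052 0.056 ] [0.3726 0.3068 0.056 ]
bin scene [ 0.5329 -0.0702  0.229 ] [ 0.6217 -0.0007  0.229 ] [ 0.6872 -0.087   0.229 ] [ 0.6065 -0.1575  0.229 ]
bin side [ 0.6884 -0.0881  0.229 ] [ 0.5997 -0.1541  0.229 ] [ 0.5254 -0.0643  0.229 ] [0.6157 0.0082 0.229 ]
base side [0.6034 0.0236 0.006 ] [ 0.5086 -0.052   0.006 ]
red [0.6196 0.0279 0.131 ]
pink [0.3635 0.1136 0.06  ] hndl [0.4302 0.0997 0.056 ] att [0.618  0.2592 0.034 ] [0.6055 0.2709 0.034 ]
sensor [ 0.4811 -0.3413  0.036 ] mouse [ 0.7026 -0.2671  0.03  ] white [0.4657 0.4528 0.06  ]
```

```bash
cat >> h.py <<'E'
from scipy.spatial.transform import Rotation as Ro
HO=np.array([.610,-.077,0]); HY=np.radians(-51.2)   # hopper origin, yaw
def hop(x,y,z): c,s=np.cos(HY),np.sin(HY); return HO+np.array([c*x-s*y,s*x+c*y,z])
def unhop(P): c,s=np.cos(HY),np.sin(HY); d=np.array(P)-HO; return np.array([c*d[0]+s*d[1],-s*d[0]+c*d[1],d[2]])
def toolR(yaw,lean):   # fingertips down and towards yaw, jaws along yaw+90deg
    x=np.array([-np.sin(yaw),np.cos(yaw),0]); z=np.array([np.sin(lean)*np.cos(yaw),np.sin(lean)*np.sin(yaw),-np.cos(lean)])
    return np.c_[x,np.cross(z,x),z]
def move(G,yaw,lean,off=.054):   # grasp point target -> slide, rot
    s=manip.state(); R0=Ro.from_euler("xyz",s["tool_rot"]).as_matrix(); p0=np.array(s["eef_pos"])
    R=toolR(yaw,lean); p=np.array(G)-off*R[:,2]
    sl=R0.T@(p-p0)/.3; rv=Ro.from_matrix(R0.T@R).as_rotvec()/1.5
    print("slide",sl.round(3).tolist(),"rot",rv.round(3).tolist(),"TCP target",p.round(3)); return sl,rv
def where():
    s=manip.state(); R=Ro.from_euler("xyz",s["tool_rot"]).as_matrix(); p=np.array(s["eef_pos"])
    g=p+.054*R[:,2]; print("t",round(s["t"],2),"grasp",g.round(4),"hop",unhop(g).round(4),"z",R[:,2].round(3),"x",R[:,0].round(3),"F",np.round(s["contact_force"],1),"w",round(s["grip_width"],3),"q",np.round(s["joints"],2)); return g,R
E
python3 -c "
from h import *
where(); move([.393,.300,.124],np.radians(-21),np.radians(30))"
```

```text
t 0.1 grasp [0.6246 0.     0.249 ] hop [-0.0509  0.0596  0.249 ] z [-0.002 -0.    -1.   ] x [ 1.     0.    -0.002] F [0.3 0.9 0.3] w 1.0 q [-0.06  0.38  0.02  1.37 -0.01  1.39 -0.05]
slide [-0.855, -1.032, 0.442] rot [-0.306, 0.211, -0.783] TCP target [0.368 0.31  0.171]
```

Call:
{"op": "arm_command", "data": {
  "slide": [
    [-0.08,-0.1,-0.12],
    [-0.25,-0.3,-0.1],
    [-0.4,-0.5,0.0],
    [-0.55,-0.68,0.1],
    [-0.7,-0.85,0.2]
  ],
  "rot": [
    [0,0,0],
    [-0.06,0.04,-0.13],
    [-0.11,0.08,-0.25],
    [-0.16,0.11,-0.38],
    [-0.2,0.14,-0.5]
  ],
  "jaw": [0,0,0,0,0]
}}

```text
t: 0.72
eef_pos: [0.4487, 0.2149, 0.2661]
tool_rot: [2.825, -0.085, 0.698]
contact_force: [0.6, 0.4, 0.4]
grip_width: 1.001
```

```bash
python3 -c "
from h import *
where(); move([.393,.300,.124],np.radians(-21),np.radians(30))"
```

```text
t 0.72 grasp [0.4628 0.2048 0.215 ] hop [-0.3118  0.0619  0.215 ] z [ 0.262 -0.186 -0.947] x [0.763 0.641 0.085] F [0.6 0.4 0.4] w 1.001 q [-0.45  0.08 -0.25  1.87  0.37  1.14 -0.16]
slide [-0.03, -0.493, 0.171] rot [-0.121, 0.087, -0.331] TCP target [0.368 0.31  0.171]
```

Call:
{"op": "arm_command", "data": {
  "slide": [
    [-0.01,-0.15,0.05],
    [-0.02,-0.32,0.11],
    [-0.03,-0.493,0.171],
    [-0.03,-0.493,0.171],
    [-0.03,-0.493,0.171]
  ],
  "rot": [
    [-0.04,0.03,-0.11],
    [-0.08,0.06,-0.22],
    [-0.121,0.087,-0.331],
    [-0.121,0.087,-0.331],
    [-0.121,0.087,-0.331]
  ],
  "jaw": [0,0,0.3,0.3,0.3]
}}

```text
t: 1.35
eef_pos: [0.3681, 0.3094, 0.1709]
tool_rot: [2.618, 0.001, 1.203]
contact_force: [0.5, -0.4, -0.5]
grip_width: 0.702
```

Run:
```python
from h import *
where(); move([.393,.300,.034],np.radians(-21),np.radians(30))
c=cal("wrist"); im=manip.capture("wrist"); cv2.imwrite("pics/w1.png",im[:,:,::-1])
for b in blobs(im,"blue",200): print(b[:3])
print("pred",proj(c,[[.393,.300,.034],[.4585,.2755,.06],[.375,.3075,.056]]).round())
s=manip.capture("scene"); cv2.imwrite("pics/s1.png",s[:,:,::-1])
```

```text
t 1.35 grasp [0.3933 0.2997 0.1241] hop [-0.4293  0.0671  0.1241] z [ 0.467 -0.18  -0.866] x [ 0.359  0.933 -0.001] F [ 0.5 -0.4 -0.5] w 0.702 q [-0.68  0.17 -0.42  2.07  0.73  0.99 -0.32]
slide [0.001, -0.151, 0.259] rot [0.0, 0.001, -0.0] TCP target [0.368 0.31  0.081]
([262, 95, 115, 189], 12444, [318.6, 214.7])
([339, 307, 45, 24], 596, [361.3, 318.9])
pred [[317. 148.]
 [318. 255.]
 [318. 142.]]
```

View pics/w1.png

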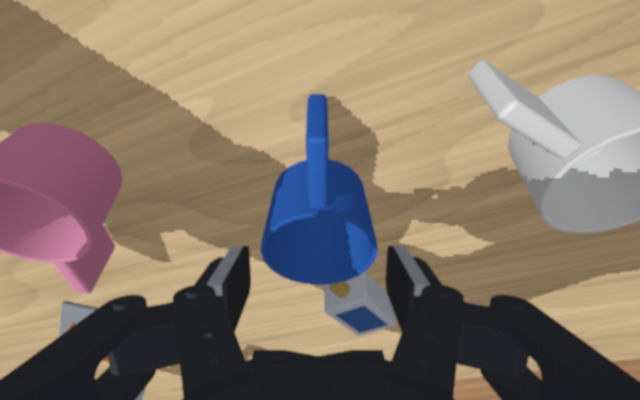

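Wrist picture: the blue handle runs from (317,95) to (318,207) with the top of its end edge at about y=141, and the rim centre is near (320,245). The prediction was (318,142) and (318,255), so alignment is good. The pink cup is at left and the white one at right, both clear.

Call:
{"op": "arm_command", "data": {
  "slide": [
    [0,-0.06,0.1],
    [0,-0.12,0.2],
    [0,-0.151,0.259],
    [0,-0.151,0.259],
    [0,-0.151,0.259]
  ],
  "rot": [
    [0,0,0],
    [0,0,0],
    [0,0,0],
    [0,0,0],
    [0,0,0]
  ],
  "jaw": [0.3,0.3,0.3,0.3,0.6],
  "squeeze": 50
}}

```text
t: 2.08
eef_pos: [0.3699, 0.3093, 0.083]
tool_rot: [2.616, -0.003, 1.199]
contact_force: [-0.8, -0.2, 0.6]
grip_width: 0.502
```

Run:
```python
from h import *
where(); move([.393,.300,.034],np.radians(-21),np.radians(30))
```

```text
t 2.08 grasp [0.3952 0.2996 0.0363] hop [-0.4281  0.0685  0.0363] z [ 0.468 -0.18  -0.865] x [0.363 0.932 0.003] F [-0.8 -0.2  0.6] w 0.502 q [-0.72  0.33 -0.38  2.13  0.91  0.86 -0.55]
slide [-0.001, -0.01, 0.003] rot [0.001, -0.0, -0.004] TCP target [0.368 0.31  0.081]
```

Call:
{"op": "arm_command", "data": {
  "slide": [
    [0,0,0],
    [0,0,0],
    [0,0,0],
    [0,0,0],
    [0,0,0]
  ],
  "rot": [
    [0,0,0],
    [0,0,0],
    [0,0,0],
    [0,0,0],
    [0,0,0]
  ],
  "jaw": [0.8,1,1,1,1]
}}

```text
t: 2.7
eef_pos: [0.3705, 0.3097, 0.0842]
tool_rot: [2.615, -0.004, 1.199]
contact_force: [-1.2, -1.9, 7.5]
grip_width: 0.135
```

Run:
```python
from h import *
g,R=where(); move(g+[0,0,.1],np.radians(-21),np.radians(30))
print(manip.state()["contact_force"])
```

```text
t 2.7 grasp [0.3959 0.3    0.0375] hop [-0.428   0.0693  0.0375] z [ 0.47  -0.179 -0.864] x [0.363 0.932 0.004] F [-1.2 -1.9  7.5] w 0.135 q [-0.72  0.33 -0.38  2.13  0.91  0.86 -0.55]
slide [0.002, 0.168, -0.288] rot [0.002, -0.001, -0.004] TCP target [0.371 0.31  0.184]
[-1.16709989 -1.88375879  7.48041442]
```

Call:
{"op": "arm_command", "data": {
  "slide": [
    [0,0.04,-0.07],
    [0,0.09,-0.15],
    [0,0.13,-0.22],
    [0,0.168,-0.288],
    [0,0.168,-0.288]
  ],
  "rot": [
    [0,0,0],
    [0,0,0],
    [0,0,0],
    [0,0,0],
    [0,0,0]
  ],
  "jaw": [1,1,1,1,1]
}}

```text
t: 3.32
eef_pos: [0.3708, 0.31, 0.1859]
tool_rot: [2.614, -0.008, 1.199]
contact_force: [0.8, 0.4, -1.4]
grip_width: 0.135
```

Run:
```python
from h import *
g,R=where(); c=cal("wrist"); im=manip.capture("wrist"); d=manip.capture("side")
o=np.vstack([cv2.resize(im[60:360,150:500],(560,300)),np.zeros((0,560,3),np.uint8)])
cv2.imwrite("pics/lift.png",np.hstack([im[:,140:500],cv2.resize(d[180:380,220:440],(440,400),interpolation=cv2.INTER_CUBIC)])[:,:,::-1])
move(hop(-.20,0,.16),HY,np.radians(30))
```

```text
t 3.33 grasp [0.3963 0.3005 0.1392] hop [-0.4281  0.07    0.1392] z [ 0.472 -0.177 -0.864] x [0.363 0.932 0.008] F [ 0.8  0.4 -1.4] w 0.135 q [-0.67  0.15 -0.42  2.06  0.71  1.01 -0.3 ]
slide [-0.531, 0.52, 0.211] rot [0.001, -0.177, 0.3] TCP target [0.468 0.1   0.207]
```

View pics/lift.png

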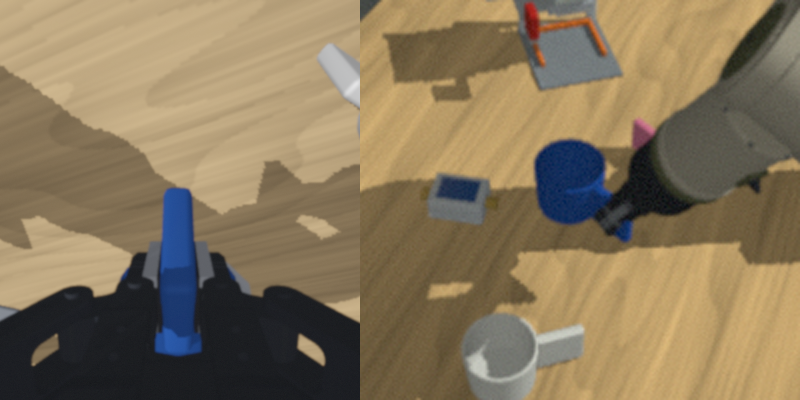

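Lifted: the cup hangs level in the gripper, with the handle between the pads in the wrist view and clear of the bench in the side view at about (570,180).

Call:
{"op": "arm_command", "data": {
  "slide": [
    [-0.1,0.1,0.04],
    [-0.21,0.21,0.08],
    [-0.32,0.31,0.13],
    [-0.43,0.42,0.17],
    [-0.53,0.52,0.21]
  ],
  "rot": [
    [0,-0.03,0.06],
    [0,-0.07,0.12],
    [0,-0.11,0.18],
    [0,-0.14,0.24],
    [0,-0.177,0.3]
  ],
  "jaw": [1,1,1,1,1]
}}

```text
t: 4.05
eef_pos: [0.4675, 0.0983, 0.2058]
tool_rot: [2.616, 0.001, 0.673]
contact_force: [0.4, 0.8, -1.7]
grip_width: 0.13
```

Run:
```python
from h import *
g,R=where(); s=manip.capture("scene"); d=manip.capture("side")
print("pred cup rim c",proj(cal("scene"),[g+.067*np.array([np.cos(HY),np.sin(HY),0])+[0,0,.0225]]),proj(cal("side"),[g+.067*np.array([np.cos(HY),np.sin(HY),0])+[0,0,.0225]]))
cv2.imwrite("pics/mid.png",np.hstack([cv2.resize(s[160:310,200:350],(400,400),interpolation=cv2.INTER_CUBIC),cv2.resize(d[100:260,260:420],(400,400),interpolation=cv2.INTER_CUBIC)])[:,:,::-1])
move(hop(-.195,0,.07),HY,np.radians(30))
```

```text
t 4.05 grasp [0.4843 0.077  0.1591] hop [-0.1988 -0.0014  0.1591] z [ 0.311 -0.393 -0.865] x [ 0.782  0.623 -0.001] F [ 0.4  0.8 -1.7] w 0.13 q [-0.41  0.11 -0.19  2.04  0.64  1.05 -0.26]
pred cup rim c [[308.49069734 195.82131933]] [[337.99564167 182.90505704]]
slide [0.008, -0.148, 0.258] rot [0.002, 0.005, -0.006] TCP target [0.471 0.096 0.117]
```

View pics/mid.png

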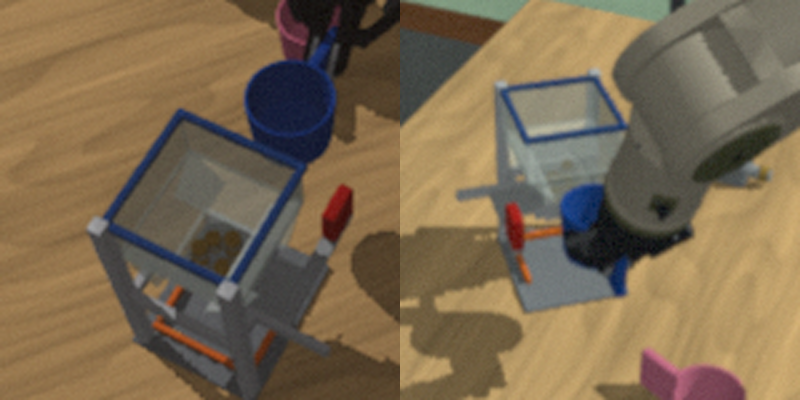

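Crop of both views: the cup rim centre in the scene picture is (308.7,196.8), against (308.5,195.8) predicted, so the grip offset is right. The hopper rim and the red grip, scene (326.5,240), are now unobstructed, so I re-measure the hopper.

Run:
```python
from h import *
np.set_printoptions(precision=4,suppress=True)
S,D=cal("scene"),cal("side")
a=np.array([plane(S,p,.229) for p in((267.9,201.3),(314.4,221.1),(287,266.5),(239,243.3))])
b=np.array([plane(D,p,.229) for p in((350,151.2),(306,156),(299.2,132),(338.8,130))])
for q in(a,b):
    e=[q[1]-q[0],q[2]-q[3]]; f=[q[3]-q[0],q[2]-q[1]]
    print("ctr",q.mean(0),"yaw",[np.degrees(np.arctan2(v[1],v[0]))-90 for v in e],[np.degrees(np.arctan2(v[1],v[0])) for v in f],"len",[np.linalg.norm(v) for v in e+f])
for n in("scene","side"):
    for x in blobs(manip.capture(n),"red",20): print(n,x[:3])
print("pred grip",proj(S,[hop(-.076,.075,.131)]),proj(D,[hop(-.076,.075,.131)]))
```

```text
ctr [ 0.6111 -0.0773  0.229 ] yaw [np.float64(-49.951467540160166), np.float64(-50.64046212082001)] [np.float64(-50.62785712761216), np.float64(-51.04577084271036)] len [np.float64(0.11090999244852182), np.float64(0.11008361119108706), np.float64(0.11090181562587556), np.float64(0.11223830654815488)]
ctr [ 0.6113 -0.0761  0.229 ] yaw [np.float64(-54.65749200943188), np.float64(-60.0582850394069)] [np.float64(-53.37914117650049), np.float64(-56.13820264913501)] len [np.float64(0.12052865472078907), np.float64(0.11517674891914893), np.float64(0.11594477465818574), np.float64(0.12679893441832635)]
scene ([321, 230, 11, 20], 133, [325.9, 239.3])
side ([303, 182, 6, 17], 77, [305.5, 189.8])
pred grip [[327.149  239.0231]] [[304.8801 190.0504]]
```

Call:
{"op": "arm_command", "data": {
  "slide": [
    [0.0,-0.04,0.06],
    [0.0,-0.07,0.13],
    [0.01,-0.11,0.19],
    [0.01,-0.148,0.258],
    [0.01,-0.148,0.258]
  ],
  "rot": [
    [0,0,0],
    [0,0,0],
    [0,0,0],
    [0,0,0],
    [0,0,0]
  ],
  "jaw": [1,1,1,1,1]
}}

```text
t: 4.88
eef_pos: [0.468, 0.1016, 0.1143]
tool_rot: [2.618, 0.006, 0.678]
contact_force: [-0.4, -0.3, -1.2]
grip_width: 0.132
```

```bash
sed -i 's/HO=np.array(\[.610,-.077,0\]); HY=np.radians(-51.2)/HO=np.array([.611,-.077,0]); HY=np.radians(-50.7)/' h.py
python3 - <<'E'
from h import *
where(); move(hop(-.14,0,.0565),HY,np.radians(30)); move(hop(-.067,0,.0565),HY,np.radians(30))
E
```

```text
t 4.88 grasp [0.4847 0.0804 0.0675] hop [-0.2018  0.0019  0.0675] z [ 0.31  -0.393 -0.866] x [ 0.779  0.627 -0.006] F [-0.4 -0.3 -1.2] w 0.132 q [-0.43  0.26 -0.17  2.11  0.76  0.89 -0.44]
slide [-0.006, 0.16, 0.135] rot [-0.0, 0.006, -0.003] TCP target [0.505 0.052 0.103]
slide [-0.004, 0.371, 0.256] rot [-0.0, 0.006, -0.003] TCP target [ 0.551 -0.004  0.103]
```

Call:
{"op": "arm_command", "data": {
  "slide": [
    [-0.006,0.08,0.07],
    [-0.006,0.16,0.135],
    [-0.005,0.23,0.175],
    [-0.004,0.3,0.215],
    [-0.004,0.371,0.256]
  ],
  "rot": [
    [0,0.006,-0.003],
    [0,0.006,-0.003],
    [0,0.006,-0.003],
    [0,0.006,-0.003],
    [0,0.006,-0.003]
  ],
  "jaw": [1,1,1,1,1]
}}

```text
t: 5.5
eef_pos: [0.5522, -0.0037, 0.1042]
tool_rot: [2.618, -0.0, 0.688]
contact_force: [0.1, 0.8, -1.0]
grip_width: 0.134
```

Run:
```python
from h import *
where(); move(hop(-.067,0,.0435),HY,np.radians(30))
```

```text
t 5.5 grasp [ 0.5694 -0.0246  0.0575] hop [-0.0669  0.001   0.0575] z [ 0.318 -0.386 -0.866] x [0.772 0.635 0.   ] F [ 0.1  0.8 -1. ] w 0.134 q [-0.24  0.34 -0.07  2.03  0.8   0.73 -0.21]
slide [-0.003, -0.024, 0.04] rot [-0.0, -0.001, 0.001] TCP target [ 0.551 -0.004  0.09 ]
```

Call:
{"op": "arm_command", "data": {
  "slide": [
    [-0.001,-0.012,0.02],
    [-0.003,-0.024,0.04],
    [-0.003,-0.024,0.04]
  ],
  "rot": [
    [0,0,0],
    [0,0,0],
    [0,0,0]
  ],
  "jaw": [1,1,1]
}}

```text
t: 5.88
eef_pos: [0.5509, -0.0028, 0.0899]
tool_rot: [2.618, 0.0, 0.691]
contact_force: [-0.0, 0.3, 0.7]
grip_width: 0.131
```

Run:
```python
from h import *
g,R=where(); S,D=cal("scene"),cal("side")
s=manip.capture("scene"); d=manip.capture("side")
P=[hop(0,0,.066),hop(0,0,.006)]
print(proj(S,P),proj(D,P))
cv2.imwrite("pics/nest.png",np.hstack([cv2.resize(s[210:320,230:340],(400,400),interpolation=cv2.INTER_CUBIC),cv2.resize(d[130:240,270:380],(400,400),interpolation=cv2.INTER_CUBIC)])[:,:,::-1])
```

```text
t 5.88 grasp [ 0.5681 -0.0236  0.0432] hop [-0.0685  0.0006  0.0432] z [ 0.318 -0.385 -0.866] x [ 0.771  0.637 -0.   ] F [-0.   0.3  0.7] w 0.131 q [-0.25  0.36 -0.06  2.04  0.83  0.71 -0.25]
[[284.59146505 264.50439803]
 [286.78246705 274.17368745]] [[323.10399549 188.02618512]
 [322.90453632 203.28537006]]
```

View pics/nest.png

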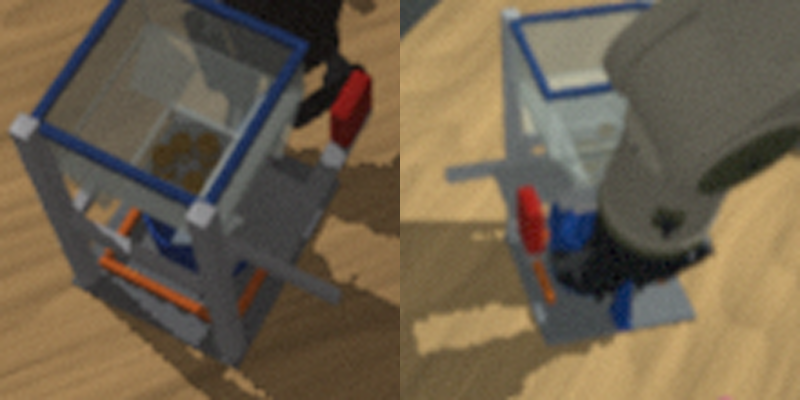

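Crop: the cup stands behind the spout between the orange rails, its foot about level with the rails and in front of the stop. I let go and back out along the tool axis.

Call:
{"op": "arm_command", "data": {
  "slide": [
    [0,0,0],
    [0,0,0],
    [0,0,0],
    [0,0,-0.12],
    [0,0,-0.28]
  ],
  "rot": [
    [0,0,0],
    [0,0,0],
    [0,0,0],
    [0,0,0],
    [0,0,0]
  ],
  "jaw": [0.7,0.5,0.4,0.4,0.4]
}}

```text
t: 6.6
eef_pos: [0.5233, 0.0289, 0.1627]
tool_rot: [2.62, 0.002, 0.689]
contact_force: [2.0, 0.0, 0.8]
grip_width: 0.602
```

Call:
{"op": "arm_command", "data": {
  "slide": [
    [0,0,-0.15],
    [0,0,-0.25],
    [0,0,-0.25]
  ],
  "rot": [
    [0,0,0],
    [0,0,0],
    [0,0,0]
  ],
  "jaw": [0.4,0.4,0.4]
}}

```text
t: 6.98
eef_pos: [0.5003, 0.0594, 0.2301]
tool_rot: [2.618, -0.002, 0.691]
contact_force: [0.7, -0.5, -0.7]
grip_width: 0.601
```

Run:
```python
from h import *
g,R=where(); c=cal("wrist"); im=manip.capture("wrist")
P=[hop(0,0,.066),hop(-.09,0,.062),hop(-.09,0,.012),hop(-.08,.065,.006),hop(-.08,-.065,.006),hop(-.036,.046,.016),hop(-.036,-.046,.016),hop(-.076,.075,.131)]
print(proj(c,P).round())
cv2.imwrite("pics/w2.png",im[:,:,::-1])
```

```text
t 6.97 grasp [0.5176 0.0387 0.1833] hop [-0.1487  0.001   0.1833] z [ 0.32  -0.384 -0.866] x [0.771 0.637 0.002] F [ 0.7 -0.5 -0.7] w 0.601 q [-0.31  0.09 -0.17  1.99  0.63  1.03 -0.11]
[[315. 259.]
 [315. 187.]
 [316. 149.]
 [387. 154.]
 [244. 154.]
 [362. 196.]
 [269. 196.]
 [428. 273.]]
```

View pics/w2.png

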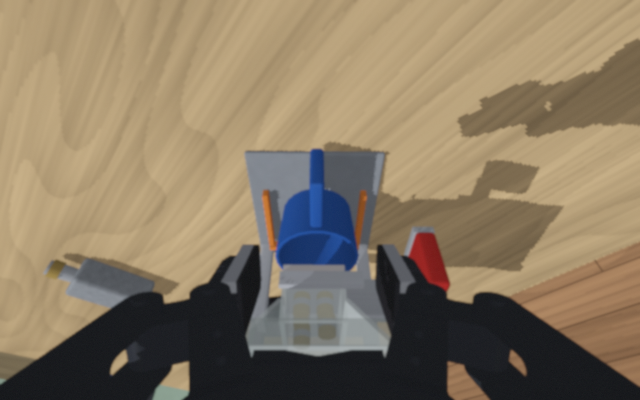

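Wrist picture: the cup stands centred between the rails, cup at x=277–357 against rails at 264–367, with the handle end at (316,150–188) as predicted. The red grip is at about (428,260), also as predicted. Now the grip.

Run:
```python
from h import *
L=np.radians(38); G=hop(-.079,.075,.134); z=toolR(HY,L)[:,2]
move(G-.09*z,HY,L); move(G,HY,L)
```

```text
slide [0.251, 0.054, -0.042] rot [-0.094, -0.001, 0.002] TCP target [0.563 0.1   0.247]
slide [0.25, 0.096, 0.255] rot [-0.094, -0.001, 0.002] TCP target [0.598 0.057 0.177]
```

Call:
{"op": "arm_command", "data": {
  "slide": [
    [0.12,0.03,-0.04],
    [0.251,0.054,-0.042],
    [0.251,0.054,-0.042],
    [0.25,0.07,0.07],
    [0.25,0.082,0.16]
  ],
  "rot": [
    [-0.05,0,0],
    [-0.094,0,0.002],
    [-0.094,0,0.002],
    [-0.094,0,0.002],
    [-0.094,0,0.002]
  ],
  "jaw": [0.4,0.4,0.4,0.4,0.4]
}}

```text
t: 7.65
eef_pos: [0.5861, 0.0689, 0.1969]
tool_rot: [2.479, 0.001, 0.685]
contact_force: [0.5, -0.5, 0.3]
grip_width: 0.601
```

Run:
```python
from h import *
where(); L=np.radians(38); G=hop(-.079,.075,.134); move(G,HY,L)
im=manip.capture("wrist"); cv2.imwrite("pics/w3.png",im[:,:,::-1])
for b in blobs(im,"red",50): print(b[:3])
print(proj(cal("wrist"),[hop(-.076,.075,.152),hop(-.094,.075,.131),hop(-.094,.082,.152),hop(-.094,.068,.152)]))
```

```text
t 7.65 grasp [0.6071 0.0431 0.1544] hop [-0.0954  0.0731  0.1544] z [ 0.389 -0.477 -0.788] x [ 0.774  0.633 -0.001] F [ 0.5 -0.5  0.3] w 0.601 q [-0.35  0.31 -0.14  1.87  0.85  1.01 -0.29]
slide [0.006, 0.001, 0.087] rot [-0.0, 0.001, 0.0] TCP target [0.598 0.057 0.177]
([304, 200, 30, 103], 2760, [318.7, 251.8])
[[327.50393572 299.04704032]
 [327.71203624 237.07021354]
 [345.87250457 282.12010321]
 [310.93171097 282.00579912]]
```

View pics/w3.png

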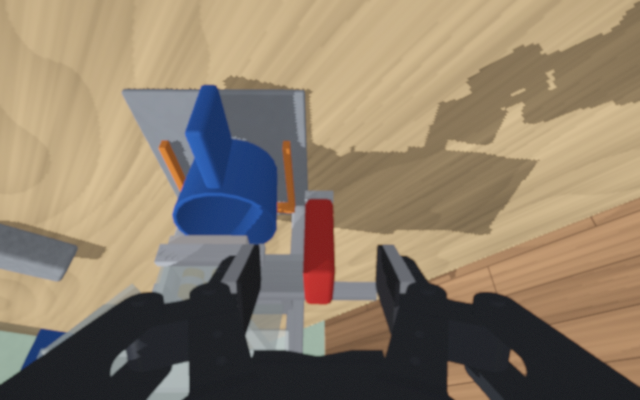

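Wrist picture: the red grip is at x=304–334 (centre 319), midway between the pads at 260 and 378. It is about 3 mm nearer than predicted, so I go straight in.

Call:
{"op": "arm_command", "data": {
  "slide": [
    [-0.002,0,0.045],
    [-0.003,0,0.087],
    [-0.003,0,0.087],
    [-0.003,0,0.087],
    [-0.003,0,0.087]
  ],
  "rot": [
    [0,0,0],
    [0,0,0],
    [0,0,0],
    [0,0,0],
    [0,0,0]
  ],
  "jaw": [0.4,0.4,0.6,0.9,1]
}}

```text
t: 8.32
eef_pos: [0.5971, 0.0555, 0.1746]
tool_rot: [2.48, -0.0, 0.687]
contact_force: [14.7, 2.6, -8.5]
grip_width: 0.155
```

Call:
{"op": "arm_command", "data": {
  "slide": [
    [0,0,0],
    [0,0,0],
    [0,0,0]
  ],
  "rot": [
    [0,0,0],
    [0,0,0],
    [0,0,0]
  ],
  "jaw": [1,1,1]
}}

```text
t: 8.7
eef_pos: [0.5972, 0.0556, 0.1745]
tool_rot: [2.48, -0.001, 0.687]
contact_force: [5.9, -1.5, -7.0]
grip_width: 0.157
```

Run:
```python
from h import *
g,R=where(); L=np.radians(38); h=unhop(g); move(hop(h[0],h[1]+.058,h[2]),HY,L)
```

```text
t 8.7 grasp [0.6182 0.0299 0.1319] hop [-0.0782  0.0733  0.1319] z [ 0.39  -0.475 -0.789] x [0.773 0.634 0.001] F [ 5.9 -1.5 -7. ] w 0.157 q [-0.33  0.35 -0.13  1.87  0.88  0.96 -0.3 ]
slide [0.194, -0.0, 0.0] rot [-0.001, -0.001, 0.0] TCP target [0.642 0.092 0.174]
```

Call:
{"op": "arm_command", "data": {
  "slide": [
    [0.04,0,0],
    [0.08,0,0],
    [0.12,0,0],
    [0.155,0,0],
    [0.178,0,0]
  ],
  "rot": [
    [0,0,0],
    [0,0,0],
    [0,0,0],
    [0,0,0],
    [0,0,0]
  ],
  "jaw": [1,1,1,1,1]
}}

```text
t: 9.32
eef_pos: [0.6392, 0.0896, 0.1745]
tool_rot: [2.479, -0.0, 0.687]
contact_force: [0.9, -4.2, -3.8]
grip_width: 0.153
```

Call:
{"op": "arm_command", "data": {
  "slide": [
    [0,0,0],
    [0,0,0],
    [0,0,0],
    [0,0,0]
  ],
  "rot": [
    [0,0,0],
    [0,0,0],
    [0,0,0],
    [0,0,0]
  ],
  "jaw": [1,1,1,1]
}}

```text
t: 9.82
eef_pos: [0.6394, 0.0899, 0.1746]
tool_rot: [2.48, -0.001, 0.687]
contact_force: [4.1, -2.4, -6.1]
grip_width: 0.152
```

Run:
```python
from h import *
g,R=where()
s=manip.capture("scene"); d=manip.capture("side"); w=manip.capture("wrist")
cv2.imwrite("pics/open.png",np.hstack([cv2.resize(s[200:320,230:350],(400,400),interpolation=cv2.INTER_CUBIC),cv2.resize(w[50:400,30:380],(400,400))])[:,:,::-1])
```

```text
t 9.82 grasp [0.6605 0.0643 0.132 ] hop [-0.0779  0.1278  0.132 ] z [ 0.391 -0.474 -0.789] x [0.773 0.634 0.001] F [ 4.1 -2.4 -6.1] w 0.152 q [-0.36  0.45 -0.13  1.73  0.87  1.01 -0.29]
```

View pics/open.png

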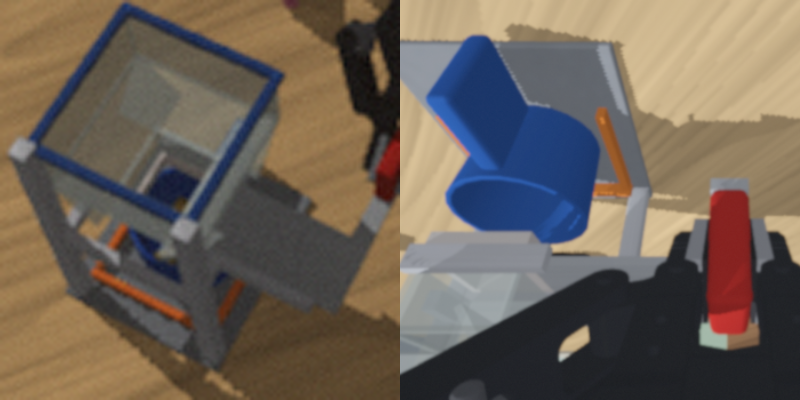

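Picture: the shutter is open about 54 mm. The throat is empty, with the cup's inside and brass visible through it at (175,200). Now I shut it.

Call:
{"op": "arm_command", "data": {
  "slide": [
    [-0.04,0,0],
    [-0.08,0,0],
    [-0.12,0,0],
    [-0.16,0,0],
    [-0.186,0,0]
  ],
  "rot": [
    [0,0,0],
    [0,0,0],
    [0,0,0],
    [0,0,0],
    [0,0,0]
  ],
  "jaw": [1,1,1,1,1]
}}

```text
t: 10.6
eef_pos: [0.5966, 0.0553, 0.1748]
tool_rot: [2.48, -0.004, 0.69]
contact_force: [31.1, 3.4, -22.1]
grip_width: 0.155
```

Call:
{"op": "arm_command", "data": {
  "slide": [
    [-0.005,0,0],
    [-0.005,0,0],
    [-0.005,0,0]
  ],
  "rot": [
    [0,0,0],
    [0,0,0],
    [0,0,0]
  ],
  "jaw": [1,1,1]
}}

```text
t: 10.98
eef_pos: [0.5967, 0.0553, 0.1747]
tool_rot: [2.48, -0.006, 0.692]
contact_force: [15.5, -1.6, -13.6]
grip_width: 0.161
```

```bash
python3 -c "
from h import *
where()"
```

```text
t 10.97 grasp [0.6181 0.0299 0.1321] hop [-0.0783  0.0732  0.1321] z [ 0.396 -0.47  -0.789] x [0.77  0.638 0.006] F [ 15.5  -1.6 -13.6] w 0.161 q [-0.33  0.34 -0.13  1.88  0.88  0.95 -0.3 ]
```

Call:
{"op": "arm_command", "data": {
  "slide": [
    [0,0,0],
    [0,0,0],
    [0,0,0],
    [0,0,-0.12],
    [0,0,-0.28]
  ],
  "rot": [
    [0,0,0],
    [0,0,0],
    [0,0,0],
    [0,0,0],
    [0,0,0]
  ],
  "jaw": [0.7,0.5,0.4,0.4,0.4]
}}

```text
t: 11.6
eef_pos: [0.5627, 0.0944, 0.241]
tool_rot: [2.481, -0.004, 0.691]
contact_force: [1.3, 1.3, 0.2]
grip_width: 0.6
```

Call:
{"op": "arm_command", "data": {
  "slide": [
    [-0.1,0,-0.15],
    [-0.2,0,-0.25],
    [-0.2,0,-0.25],
    [-0.2,0,-0.25]
  ],
  "rot": [
    [0,0,0],
    [0,0,0],
    [0,0,0],
    [0,0,0]
  ],
  "jaw": [0.4,0.4,0.4,0.4]
}}

```text
t: 12.1
eef_pos: [0.4871, 0.0915, 0.3]
tool_rot: [2.48, -0.005, 0.691]
contact_force: [-0.7, -0.4, -0.4]
grip_width: 0.598
```

Run:
```python
from h import *
g,R=where()
s=manip.capture("scene"); d=manip.capture("side"); w=manip.capture("wrist")
for n,i in(("scene",s),("side",d)):
    for b in blobs(i,"red",20): print(n,b[:3])
cv2.imwrite("pics/end.png",np.vstack([np.hstack([cv2.resize(s[200:320,230:350],(400,300),interpolation=cv2.INTER_CUBIC),cv2.resize(d[130:250,260:380],(400,300),interpolation=cv2.INTER_CUBIC)]),np.hstack([cv2.resize(w[130:380,170:500],(400,300)),cv2.resize(s,(400,300))])])[:,:,::-1])
```

```text
t 12.1 grasp [0.5084 0.066  0.2574] hop [-0.1757  0.0112  0.2574] z [ 0.394 -0.471 -0.789] x [0.771 0.637 0.005] F [-0.7 -0.4 -0.4] w 0.598 q [-0.4   0.03 -0.22  1.94  0.72  1.21 -0.21]
scene ([321, 230, 11, 20], 128, [326.0, 239.0])
side ([303, 182, 6, 17], 79, [305.6, 189.9])
```

View pics/end.png

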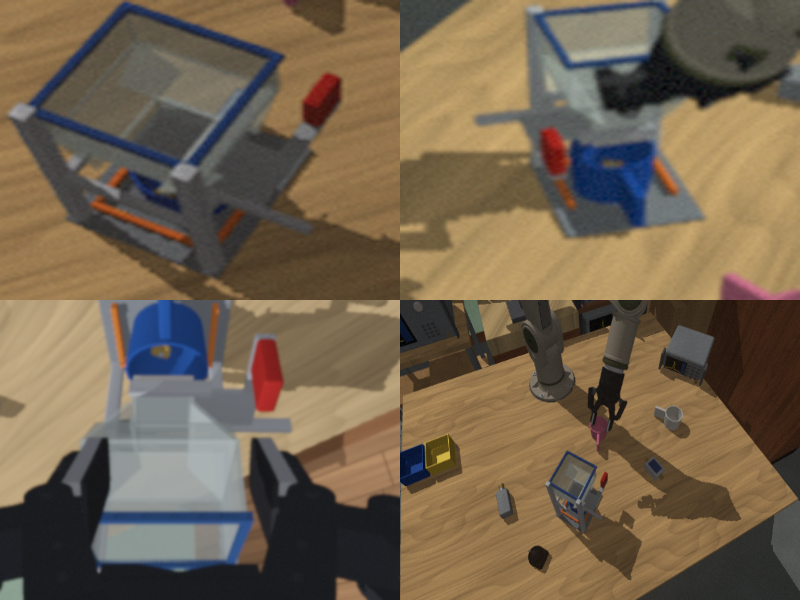

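The red grip is back at its starting pixels: scene (326.0,239.0) against (325.9,239.3) before, side (305.6,189.9). The throat is empty with a bare shutter, brass shows in the cup, none lies on the base plate, and the tool is clear. Handing in.

```bash
python3 -c "
from rig import manip
print(manip.sign_off())"
```

```text
the job is handed in; nothing more can be done
None
```

The blue cup is standing in the nest under the spout. I slid the shutter about 54 mm open so the adapters dropped, then shut it against its stop, let go and handed in at about 12 s. No verdict came back.

**Last checks:**
- **Shutter:** the red grip is back within 0.3 px of where it started in both views, and its position while held matched the shut position.
- **Adapters:** the hopper's throat is empty. Brass shows inside the cup and none on the base plate or bench. I did not count the six adapters in the cup one by one; I infer all six are there from the empty throat.
- **Cup:** upright and centred between the rails in the last views. I judged this by eye, with no measured tilt.
- **Bystanders:** attenuator, mouse and sensor look to be where they started, by eye in the last scene view.
- **Gripper:** open and well clear, with contact force near zero.

**Disagreements:**
- The red grip lay about 3 mm to the side of where I predicted it. I corrected this from the close-up before gripping.
- The side view's rim corners gave the hopper's angle about 3 to 9 degrees off the scene view's. I used the scene view, and the fit confirmed it.
- Wrist force reached about 38 N against the shut stop, well under the 120 N limit. That load was on the fingers, not the arm or gripper body.

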